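# Hang the clay mallet back in its ring

## Task

Draw the clay mallet with the red band out of the slanting drying block and hang it in the empty slanting ring: handle first down through the ring, until the underside of the head sits flat on the ring's mouth, then let go. Leave the other mallet, the mug, the clay dish and the brush where they are.

Things in the scene. Friction and masses are not known exactly. Their poses are not given: they have to be found in the camera images.
- mallet: Wooden mallet, round, 110-225 g: head 46 mm dia x 60 mm, light brown with a red band; handle 20 mm dia x 110 mm, round end. Origin: centre of the head's flat underside (shoulder). +z: its axis, to the head's top at +60 mm; handle along -z to -110 mm. Starts handle-down in the drying block, leaning about 26 deg (it has some play), shoulder about 60 mm above the bore's mouth, head towards the robot. Turn about z means nothing.
- mallet_end (a point): Tip of the round end of the mallet's handle, 110 mm from the shoulder.
- bore: Fixed wooden block 84 mm wide between two cheeks (tops 90 mm above the table, 42 mm to each side of the bore), base 150 x 112 x 16 mm. One blind bore, 24 mm dia, 50 mm deep, in its slanting top face. Origin: centre of the bore's mouth, about 89 mm above the table. +z: bore axis, out of the mouth, leaning 20 deg from vertical, roughly to the robot.
- ring_free: The EMPTY ring: brass collar on a post, open below, fixed. Origin: centre of its mouth, 140 mm above the table. +z: bore axis, out of the mouth, leaning 30 deg from vertical, roughly to the robot. Length 28 mm, bore 26 mm dia, flaring in the top 8 mm to 33; outside 43 at the mouth. 12 mm post 32 mm off on the robot's side, below the mouth. Mallet home: origins coincide, z axes agree. Clear below.
- ring_used: The ring already taken by the other mallet: same make, size, lean and axes as the empty ring, on its own post 0.18 m or more beside it, to the left or to the right.
- other_mallet: Bystander: mallet of the same shape, size and axes as the first, 160 g, dark head with a blue band; it hangs in the taken ring.
- mug: Bystander: white ceramic mug, 76 mm across, 85 mm high, loose. Origin: centre of its underside, z up.
- clay_dish: Bystander: grey-brown clay dish, 132 mm across, 42 mm high, loose. Origin: centre of its underside, z up.
- brush: Bystander: brush about 170 mm long lying on the table between the drying block and the ring holders, loose. Its length is along its x.
Not all that is in view belongs to the job. What is shaped like the mallet but turquoise or yellow is not meant.

How it is judged (in metres and radians):
On the way, in this order (a step that is already met when the one before it is completed fails the run):
1. the mallet is drawn right out of the drying block (its handle's end above the bore's mouth) (z of mallet_end in the frame of bore above 0.005 m), for 0.1 s.
2. the handle's end has gone down through the empty ring (z of mallet_end in the frame of ring_free between -0.2 and -0.03 m and x of mallet_end in the frame of ring_free between -0.03 and 0.03 m and y of mallet_end in the frame of ring_free between -0.03 and 0.03 m), for 0.1 s.
At the end, for the whole second after the job is handed in: The red-banded mallet hangs in the ring that was empty, head up, at rest: its shoulder within about 5 mm of the ring's mouth along the ring's axis and 7 mm sideways, its axis within 0.12 rad of the ring's. The other mallet is within 15 mm, and mug, dish and brush within 25 mm, of where they began (x of mallet in the frame of ring_free between -0.007 and 0.007 m and y of mallet in the frame of ring_free between -0.007 and 0.007 m and z of mallet in the frame of ring_free between -0.004 and 0.005 m and angle between the z axis of mallet and the z axis of ring_free, either way round below 0.12 rad and angle between mallet's own z axis and vertical below 1 rad and linear speed of mallet below 0.02 m/s and angular speed of mallet below 0.2 rad/s and distance of other_mallet from where it was at the start of the episode below 0.015 m and distance of each of mug, clay_dish, brush from where it was at the start of the episode below 0.025 m); the robot touches nothing.
It fails at once if the mallet already stored in the other ring is displaced by more than 15 mm (distance of other_mallet from where it was at the start of the episode above 0.015 m).
It fails at once if the mug is moved by more than 25 mm (distance of mug from where it was at the start of the episode above 0.025 m).
It fails at once if the clay dish is moved by more than 25 mm (distance of clay_dish from where it was at the start of the episode above 0.025 m).
It fails at once if the brush is moved by more than 25 mm (distance of brush from where it was at the start of the episode above 0.025 m).
It also fails if it takes over 48 s, if anything falls off the work surface, if the arm or the gripper's body presses on something with over 40 N, if the wrist force passes 120 N, or if a joint passes its speed limit or range.

## Robot

A 6-joint arm with a two-finger parallel gripper is mounted at the origin on the work surface. World frame = base frame: x ahead of the robot, y to its left, z up, the work surface at z = 0. Lengths are in mm, angles in rad, forces in N, time in s.
With the tool pointing down it reaches from about 350 to 975 mm from the base axis. Payload 7.1 kg.
Tool frame: the origin (TCP) lies between the finger pads; the fingertips stand 19 mm ahead of it and the grasp point (between the pads) is the TCP; z points along the fingers, y is the line along which they close (so a half turn about z gives the same grasp; the last joint's range is limited). The gripper opens to 88 mm and grips with 3 to 60 N. Pads are 20 mm wide; open, the fingers measure 115 mm over their backs; the gripper's body (75 mm by 178 mm) begins 61 mm behind the grasp point.
Start: joints at [-1.259, 0.423, 1.63, -0, 1.089, -0.019], TCP at [203.017, -591.091, 241.675] pointing down, gripper open.
Joint ranges: [-3, 3], [-0.9, 2.11], [0.09, 2.58], [-1.31, 4.45], [0.11, 2.69], [-2.54, 2.54]. Speed limits (rad/s): [2.39, 2.39, 3.01, 3.14, 3.14, 3.14].

## Interface

Orientations are given as a rotation vector (axis times angle).
In Python, from workcell import ctrl gives the robot as it stands.
- The arm moves only by the tool arm_command, never from a script. Its argument "series" is a list of rows, each an object with "linear": the shift along the tool's x, y, z in m, a list of three; "turn": the turn about the tool's z in rad. A call has 1 to 10 rows; each row shifts and turns the commanded pose from where the row before left it, along the tool's axes as they then stand; what a row does not reach is not made up. A row lasts 1/10 s, in which the tool goes at most 50 mm and 8.59 degrees, less where a joint would pass 70% of its speed; a pose out of reach is approached as far as the arm can. A call with a gripper value outside its range is refused whole. "jaw" is the opening, from -1 (shut) to 1 (fully open), set as the call begins (left out, the last holds). The fingers move at their own pace and stop on an object; the grip force is fixed at half the most. Time passes only in rows, so rows that do not move let the fingers close. It gives the time, the measured TCP pose, the force, the opening and the grip force at its end, in the units of the state.
- ctrl.get_obs(): the state, without advancing time (a new reading comes with each control period).
- ctrl.get_image(name): name is "scene" or "top" or "wrist"; returns a dict with "frame" (480x640x3 uint8, blue, green, red), "fx", "fy", "cx", "cy" (pixels), "k1" (the pictures are not rectified: a ray, as slopes to the right and down, at radius r is drawn at 1 + k1 r^2 times it, then the intrinsics apply), "rvec" (rotation vector, rad) and "tvec" (3), from world to camera coordinates, as OpenCV has them. Camera axes: x right, y down, z forward; pixel columns grow to the right and rows downward; lengths in mm; the calibration is good to about 2 mm. A picture is of the moment at which its call begins. There is no depth.
- ctrl.close_job(): hands the job in; it is judged then, once.
The state is a dict: "t": time; "qpos": joint angles; "qvel": joint speeds; "joint_torque": joint torques, N m; "ee_pos": TCP position; "orientation": TCP orientation; "ft_force": force on the tool from outside, world axes, zero at the start; "moment": the same for the moment, N m; "width": finger opening in mm; "grasp_force": force on a finger pad.
Only numpy, scipy, OpenCV 4.12 (cv2) and the standard library are available. Lean on these libraries where they do the work, as an engineer would, in place of code of your own. Each camera call takes 0.05 s, during which the arm holds its last target. There are 200 camera calls.

## Working session

There is one attempt and no reset: what is moved stays moved. The work goes in short steps, Python scripts to look and compute and a tool call to move; the robot and the scene stay as the last step left them, time stands still between calls to the robot, and variables do not carry over. Pictures are saved under pics/ and viewed, at most 10 in all, crops included, and the job is handed in when it is done.

Besides the shell and the picture viewer there is one more tool, called by a JSON object that holds its "api" and its "payload", one argument or row to a line. arm_command: Moves the arm, as the interface text tells. Its arguments: {"type":"object","properties":{"series":{"type":"array"},"jaw":{"type":"number"}},"required":["series"]}

```bash
ls; mkdir -p pics
cat > h.py <<'E'
import numpy as np, cv2
from scipy.spatial.transform import Rotation as R
from workcell import ctrl
def snap(n,out=None):
    im=ctrl.get_image(n)
    if out: cv2.imwrite('pics/'+out,im['frame'])
    return im
def ray(im,u,v):
    x=np.array([(u-im['cx'])/im['fx'],(v-im['cy'])/im['fy']]);y=x.copy()
    for _ in range(20): y=x/(1+im['k1']*(y@y))
    M=R.from_rotvec(np.ravel(im['rvec'])).as_matrix()
    d=M.T@np.array([*y,1.]);o=-M.T@np.ravel(im['tvec'])
    return o,d/np.linalg.norm(d)
def plane(im,u,v,z):
    o,d=ray(im,u,v);return o+d*(z-o[2])/d[2]
def tri(*rs):
    A=sum(np.eye(3)-np.outer(d,d) for o,d in rs);b=sum((np.eye(3)-np.outer(d,d))@o for o,d in rs)
    p=np.linalg.solve(A,b);return p,[round(float(np.linalg.norm(np.cross(p-o,d))),1) for o,d in rs]
def proj(im,P):
    M=R.from_rotvec(np.ravel(im['rvec'])).as_matrix();c=M@np.asarray(P,float)+np.ravel(im['tvec'])
    s=c[:2]/c[2];s=s*(1+im['k1']*(s@s));return s*[im['fx'],im['fy']]+[im['cx'],im['cy']]
E
python3 - <<'E'
from h import *
for n in ('scene','top'):
    im=snap(n,n+'0.png'); print(n,{k:np.round(v,3).tolist() for k,v in im.items() if k!='frame'}, np.round(ray(im,320,240)[0]))
o=ctrl.get_obs();print(o)
E
```

```text
pics
scene {'fx': 447.977, 'fy': 447.977, 'cx': 325.074, 'cy': 233.406, 'k1': 0.015, 'rvec': [2.073, 1.425, -0.545], 'tvec': [-118.975, -301.566, 1462.973]} [1151. -290.  915.]
top {'fx': 609.927, 'fy': 609.927, 'cx': 318.454, 'cy': 240.798, 'k1': -0.182, 'rvec': [2.194, -2.168, 0.078], 'tvec': [-71.262, 510.202, 1182.89]} [ 420.  -71. 1218.]
{'t': 0.1, 'qpos': array([-1.25901522e+00,  4.23749290e-01,  1.63058980e+00, -2.27419468e-06,
        1.08860638e+00, -1.89756210e-02]), 'qvel': array([ 0.0004689 , -0.00292185, -0.00175102,  0.00029954,  0.00086896,
       -0.00015097]), 'joint_torque': array([-1.31409077e-03, -5.45616603e+01, -2.74325985e+01,  6.44627027e-02,
        1.88908051e-02, -4.70894884e-05]), 'ee_pos': array([ 202.86913234, -590.66523682,  240.99820461]), 'orientation': array([-3.09740911e+00, -5.16967757e-01,  3.12992621e-04]), 'ft_force': array([ 0.24096733, -0.28382425, -1.04289398]), 'moment': array([ 0.01316029, -0.04555588, -0.01161646]), 'grasp_force': 0.0, 'width': 87.92126439255574}
```

View pics/scene0.png

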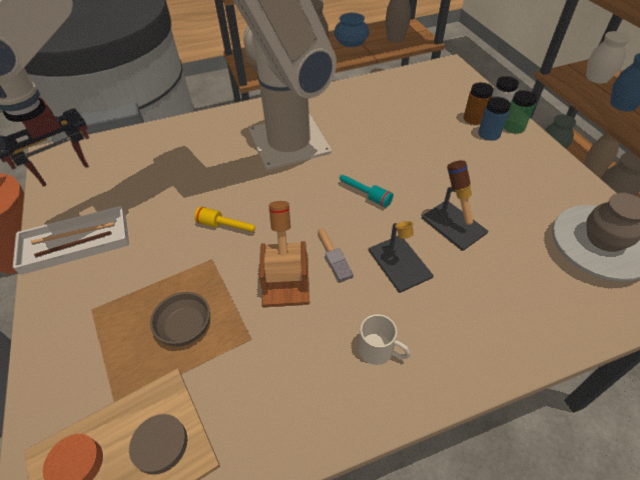

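View pics/top0.png

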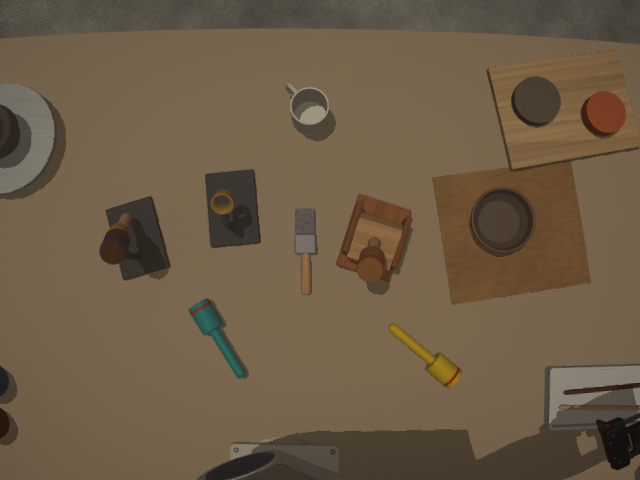

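The scene view shows the red-banded mallet at about (280,215) in its block, the empty ring at (404,229), and the taken ring at (460,190). In the top view the mallet head is at (371,264) and the empty ring at (222,202). Next I'll enlarge those areas.

Run:
```python
import cv2,numpy as np
s=cv2.imread('pics/scene0.png');t=cv2.imread('pics/top0.png')
def c(i,u,v): return cv2.resize(i[v:v+75,u:u+100],None,fx=4,fy=4,interpolation=cv2.INTER_CUBIC)
def b(x): return cv2.convertScaleAbs(x,alpha=1.6)
cv2.imwrite('pics/c1.png',np.vstack([np.hstack([c(s,235,195),b(c(t,325,210))]),np.hstack([c(s,355,210),b(c(t,185,175))])]))
```

```text
(no output)
```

View pics/c1.png

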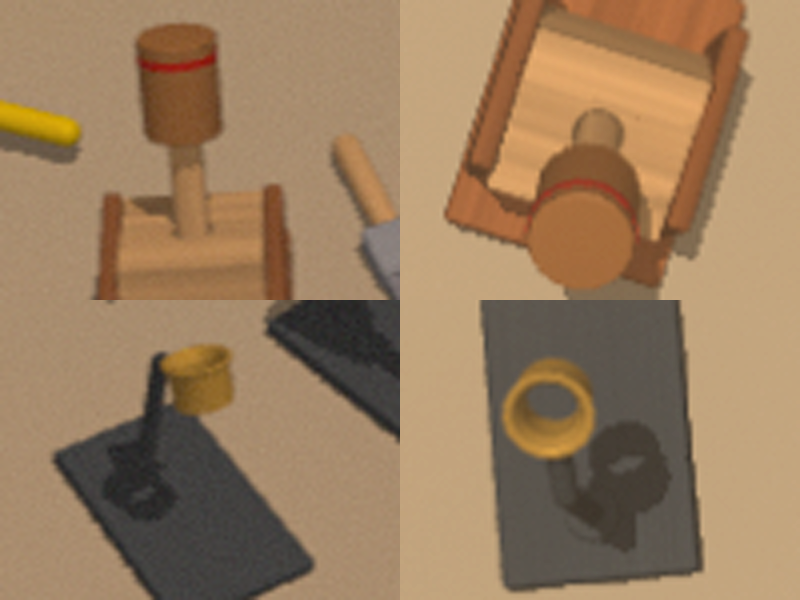

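The crops give pixel positions in full-image coordinates:

| Feature | Scene view | Top view |
|---|---|---|
| Head top | (279.3,204.3) | (370.8,270) |
| Shoulder | (281,227.8) | – |
| Handle entry into the bore | (283.3,253) | (374.5,243) |
| Ring mouth | (404.3,225.5) | (222.3,203) |

The base edges of the block and the ring are clear enough to give the headings.

Run:
```python
from h import *
s=ctrl.get_image('scene');t=ctrl.get_image('top')
top=tri(ray(s,279.25,204.25),ray(t,370.75,270)); print('headtop',top)
ent=tri(ray(s,283.25,252.5),ray(t,374.5,242.8)); print('entry',ent, plane(t,374.5,242.8,89))
a=top[0]-ent[0];a/=np.linalg.norm(a);print('axis',a,'lean',np.degrees(np.arccos(a[2])),'az',np.degrees(np.arctan2(a[1],a[0])), 'len',np.linalg.norm(top[0]-ent[0]))
# top crop: local/4+offset
T=lambda x,y,ox,oy:(ox+x/4,oy+y/4)
def az(p,q,z,ox,oy):
    P=plane(t,*T(*p,ox,oy),z);Q=plane(t,*T(*q,ox,oy),z);d=Q-P;return np.degrees(np.arctan2(d[1],d[0])),np.linalg.norm(d)
print('block front edge az',az((47,215),(260,285),16,325,210))
print('ring',tri(ray(s,404.25,225.5),ray(t,222.25,203)),plane(t,222.25,203,140),plane(s,404.25,225.5,140))
for z in(8,):
  print('plate L',az((82,2),(107,288),z,185,175),'R',az((280,2),(301,270),z,185,175),'front',az((107,288),(301,270),z,185,175))
```

```text
headtop (array([ 450.35877703, -151.9427378 ,  192.67809562]), [2.7, 2.7])
entry (array([ 503.81890562, -167.90224775,   87.7521888 ]), [1.9, 1.9]) [ 503.21849306 -169.67049147   89.        ]
axis [-0.44986249  0.13429794  0.88294269] lean 28.000597788603706 az 163.3780006118599 len 118.83659885839236
block front edge az (np.float64(-107.57320321778548), np.float64(110.58798748372422))
ring (array([568.72665747, 109.26975203, 136.77389718]), [1.4, 1.4]) [567.72620615 107.37432613 140.        ] [571.442995   109.07286974 140.        ]
plate L (np.float64(-173.32614366294837), np.float64(145.79248597612923)) R (np.float64(-174.30959306024678), np.float64(135.84602551683142)) front (np.float64(-84.02675930215321), np.float64(97.86328428811504))
```

```bash
cat >> h.py <<'E'
def go(P,az_lean):
    """tool-frame shift to P (mm) and turn so that tool y is perpendicular to azimuth az_lean (deg)"""
    o=ctrl.get_obs();M=R.from_rotvec(o['orientation']).as_matrix()
    sh=M.T@(np.asarray(P,float)-o['ee_pos'])/1000
    want=np.radians(az_lean)+np.pi/2; cur=np.arctan2(M[1,1],M[0,1])
    d=(want-cur+np.pi/2)%np.pi-np.pi/2   # world yaw change; tool z down -> sign flip
    print('ee',np.round(o['ee_pos'],1),'tool shift',np.round(sh,4),'turn',round(-d,4),'y az',round(np.degrees(cur),1),'toolz',np.round(M[:,2],3),'w',round(o['width'],1),'F',np.round(o['ft_force'],1),'t',o['t'],'q6',round(o['qpos'][5],2))
E
python3 -c "
from h import *
go([465,-157,300],162.8)"
```

```text
ee [ 202.9 -590.8  241.2] tool shift [ 0.3888 -0.3252 -0.0585] turn 0.631 y az -71.0 toolz [-0.     0.001 -1.   ] w 87.5 F [-1.5 -0.1  0.2] t 0.2 q6 -0.02
```

{"api": "arm_command", "payload": {
  "series": [
    {"linear":[0,0,-0.03],"turn":0},
    {"linear":[0,0,-0.028],"turn":0},
    {"linear":[0.03,-0.025,0],"turn":0},
    {"linear":[0.035,-0.029,0],"turn":0},
    {"linear":[0.035,-0.029,0],"turn":0},
    {"linear":[0.035,-0.029,0],"turn":0},
    {"linear":[0.035,-0.029,0],"turn":0},
    {"linear":[0.035,-0.029,0],"turn":0},
    {"linear":[0.035,-0.029,0],"turn":0},
    {"linear":[0.035,-0.029,0],"turn":0}
  ],
  "jaw": 1
}}

```text
t: 1.2
ee_pos: [389.6, -284.4, 299.8]
orientation: [3.099, 0.517, 0.0]
ft_force: [0.0, -0.2, -0.2]
width: 87.5
grasp_force: 0.0
```

```bash
python3 -c "
from h import *
go([465,-157,300],162.8)"
```

```text
ee [ 389.6 -284.4  299.8] tool shift [ 0.1127 -0.0961 -0.0002] turn 0.6307 y az -71.1 toolz [ 0. -0. -1.] w 87.5 F [ 0.  -0.2 -0.2] t 1.2 q6 0.58
```

{"api": "arm_command", "payload": {
  "series": [
    {"linear":[0.035,-0.03,0],"turn":0},
    {"linear":[0.035,-0.03,0],"turn":0},
    {"linear":[0.035,-0.03,0],"turn":0},
    {"linear":[0.008,-0.006,0],"turn":0.12},
    {"linear":[0,0,0],"turn":0.13},
    {"linear":[0,0,0],"turn":0.13},
    {"linear":[0,0,0],"turn":0.13},
    {"linear":[0,0,0],"turn":0.12},
    {"linear":[0,0,0],"turn":0}
  ]
}}

```text
t: 2.1
ee_pos: [464.6, -158.5, 299.6]
orientation: [-3.106, 0.47, 0.0]
ft_force: [-0.4, -0.5, 0.0]
width: 87.6
grasp_force: 0.0
```

Run:
```python
from h import *
go([465,-157,300],162.8)
w=snap('wrist','w1.png');print(ray(w,320,240),w['fx'])
for P in ([465,-157,168],[450,-152,193],[503,-169,89]): print(proj(w,P))
```

```text
ee [ 464.6 -158.5  299.6] tool shift [-0.0001 -0.0016 -0.0004] turn 0.0001 y az -107.2 toolz [-0.  0. -1.] w 87.6 F [-0.4 -0.5  0. ] t 2.1 q6 1.52
(array([ 538.51675422, -181.98787147,  443.02827025]), array([-0.25324474,  0.08468911, -0.96368815])) 411.49021319617736
[319.40561229 241.98318081]
[318.63081554 275.98339769]
[320.29270261 171.94840267]
```

View pics/w1.png

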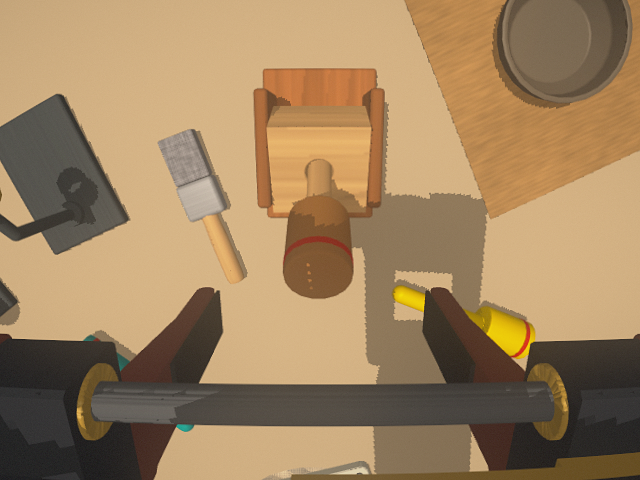

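The wrist view shows the mallet upright in the picture: the head is centred at x≈318 (predicted 319), the handle entry is at (319,163), and the cheeks are symmetric about 319. The heading and position agree, so I'll descend to the head and grip it.

{"api": "arm_command", "payload": {
  "series": [
    {"linear":[0,-0.002,0.03],"turn":0},
    {"linear":[0,0,0.03],"turn":0},
    {"linear":[0,0,0.03],"turn":0},
    {"linear":[0,0,0.03],"turn":0},
    {"linear":[0,0,0.009],"turn":0},
    {"linear":[0,0,0],"turn":0}
  ]
}}

```text
t: 2.75
ee_pos: [464.6, -156.5, 169.8]
orientation: [-3.106, 0.466, 0.004]
ft_force: [0.6, -0.3, 0.5]
width: 87.8
grasp_force: 0.0
```

{"api": "arm_command", "payload": {
  "series": [
    {"linear":[0,0,0],"turn":0},
    {"linear":[0,0,0],"turn":0},
    {"linear":[0,0,0],"turn":0},
    {"linear":[0,0,0],"turn":0},
    {"linear":[0,0,0],"turn":0},
    {"linear":[0,0,0],"turn":0},
    {"linear":[0,0,0],"turn":0},
    {"linear":[0,0,0],"turn":0}
  ],
  "jaw": -0.2
}}

```text
t: 3.55
ee_pos: [465.5, -156.7, 170.9]
orientation: [-3.106, 0.468, -0.0]
ft_force: [-1.5, 1.2, 2.5]
width: 45.6
grasp_force: 30.0
```

Run:
```python
from h import *
go([465,-157,300],162.8)
s=snap('scene');w=snap('wrist')
a=cv2.resize(s['frame'][180:280,200:333],(400,300),interpolation=cv2.INTER_CUBIC)
b=cv2.resize(w['frame'],(400,300),interpolation=cv2.INTER_AREA)
cv2.imwrite('pics/g1.png',np.hstack([a,b]))
M=R.from_rotvec(ctrl.get_obs()['orientation']).as_matrix();print(np.round(M,3))
```

```text
ee [ 465.5 -156.7  170.9] tool shift [-0.0003  0.0004 -0.1291] turn 0.001 y az -107.1 toolz [ 0.  0. -1.] w 45.6 F [-1.5  1.2  2.5] t 3.55 q6 1.52
[[ 0.956 -0.295  0.   ]
 [-0.295 -0.956 -0.   ]
 [ 0.    -0.    -1.   ]]
```

View pics/g1.png

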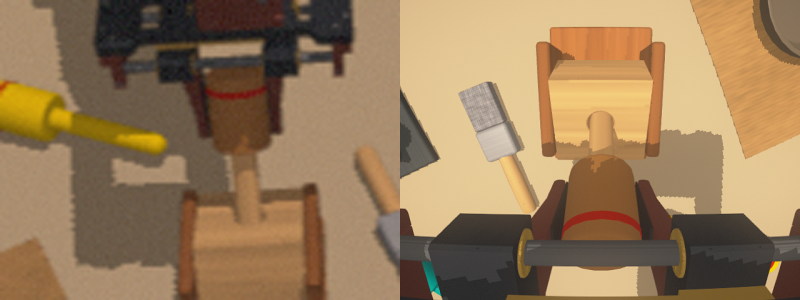

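The head is gripped at 45.6 mm and 30 N, midway along its length. I'll draw it out at a lean of about 23°, which is backwards (−x) and up in the tool frame.

{"api": "arm_command", "payload": {
  "series": [
    {"linear":[-0.004,0,-0.0092],"turn":0},
    {"linear":[-0.004,0,-0.0092],"turn":0},
    {"linear":[-0.004,0,-0.0092],"turn":0},
    {"linear":[-0.004,0,-0.0092],"turn":0},
    {"linear":[-0.004,0,-0.0092],"turn":0},
    {"linear":[-0.004,0,-0.0092],"turn":0},
    {"linear":[-0.004,0,-0.0092],"turn":0},
    {"linear":[-0.004,0,-0.0092],"turn":0},
    {"linear":[0,0,-0.01],"turn":0},
    {"linear":[0,0,-0.02],"turn":0}
  ]
}}

```text
t: 4.65
ee_pos: [433.9, -147.0, 274.3]
orientation: [-3.106, 0.468, 0.003]
ft_force: [-1.0, -1.3, -1.7]
width: 46.0
grasp_force: 30.0
```

{"api": "arm_command", "payload": {
  "series": [
    {"linear":[0,0,-0.03],"turn":0},
    {"linear":[0,0,-0.03],"turn":0},
    {"linear":[0,0,-0.02],"turn":0},
    {"linear":[0,0,0],"turn":0},
    {"linear":[0,0,0],"turn":0}
  ]
}}

```text
t: 5.15
ee_pos: [434.6, -147.2, 354.1]
orientation: [3.106, -0.468, 0.0]
ft_force: [-0.2, -0.5, -1.6]
width: 45.9
grasp_force: 30.0
```

Run:
```python
from h import *
go([520,110,340],-173.8)
s=snap('scene','s2.png');t=snap('top','t2.png');w=snap('wrist')
P=ctrl.get_obs()['ee_pos'];ax=np.array([-.956*np.sin(.45),.29*np.sin(.45),np.cos(.45)])
for im in(s,t):print(proj(im,P),proj(im,P-30*ax),proj(im,P-140*ax))
def c(im,fx=0):
    u,v=proj(im['frame'] is not None and im,P-70*ax).astype(int)
    u0=max(0,u-66);v0=max(0,v-50);print('org',u0,v0);return cv2.resize(im['frame'][v0:v0+100,u0:u0+133],(400,300),interpolation=cv2.INTER_CUBIC)
b=cv2.resize(w['frame'],(400,300),interpolation=cv2.INTER_AREA)
b2=cv2.convertScaleAbs(c(t),alpha=1.6)
cv2.imwrite('pics/g2.png',np.vstack([np.hstack([c(s),b2]),np.hstack([b,b])]))
```

```text
ee [ 434.6 -147.2  354.1] tool shift [ 0.0058 -0.271   0.0141] turn -0.4074 y az -107.1 toolz [ 0. -0. -1.] w 45.9 F [-0.2 -0.5 -1.6] t 5.15 q6 1.52
[270.31385018 142.24398643] [271.69536971 156.9916409 ] [276.44543061 207.81817348]
[374.63268014 277.82071672] [375.64174967 269.59835281] [378.83285278 243.3720617 ]
org 310 209
org 207 126
```

View pics/g2.png

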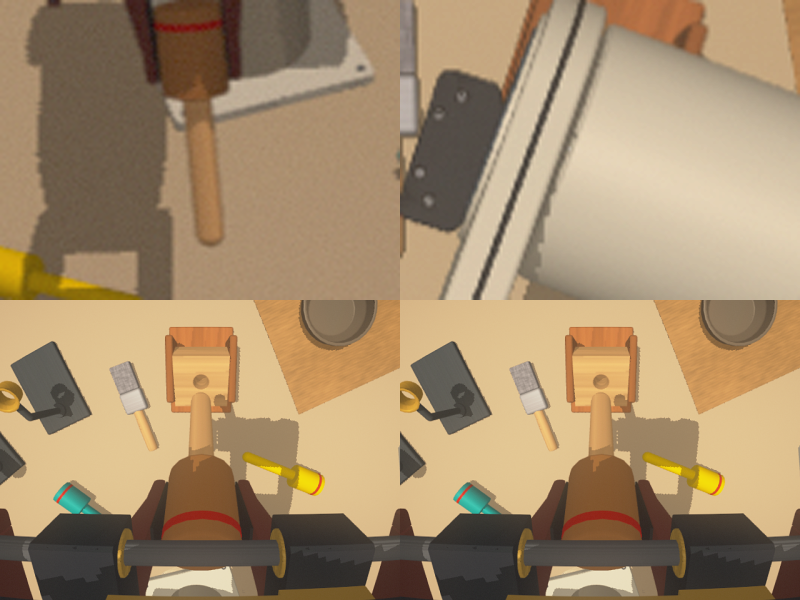

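The mallet is clear of the bore and leaning about 26°, as predicted: the tip was expected at (276.4,207.8) and is seen at (276.8,207.5). I'll turn and move so that the ring lies ahead of the tool for a closer look.

```bash
python3 -c "
from h import *
go([430,95,350],-173.8)"
```

```text
ee [ 434.  -147.   352.8] tool shift [-0.0752 -0.2301  0.0031] turn -0.4074 y az -107.1 toolz [-0.003  0.001 -1.   ] w 45.7 F [ 0.7  0.8 -1.8] t 5.3 q6 1.52
```

{"api": "arm_command", "payload": {
  "series": [
    {"linear":[-0.008,-0.025,0],"turn":0},
    {"linear":[-0.011,-0.034,0],"turn":0},
    {"linear":[-0.011,-0.034,0],"turn":0},
    {"linear":[-0.011,-0.034,0],"turn":0},
    {"linear":[-0.011,-0.034,0],"turn":0},
    {"linear":[-0.011,-0.034,0],"turn":0},
    {"linear":[-0.011,-0.034,0],"turn":0},
    {"linear":[0,0,0],"turn":-0.1},
    {"linear":[0,0,0],"turn":-0.1},
    {"linear":[0,0,0],"turn":-0.1}
  ]
}}

```text
t: 6.3
ee_pos: [430.9, 93.8, 353.0]
orientation: [3.141, 0.01, -0.004]
ft_force: [-1.1, -0.3, -1.2]
width: 45.5
grasp_force: 30.0
```

{"api": "arm_command", "payload": {
  "series": [
    {"linear":[0,0,0],"turn":-0.107},
    {"linear":[0,0,0],"turn":0},
    {"linear":[0,0,0],"turn":0},
    {"linear":[0,0,0],"turn":0}
  ]
}}

```text
t: 6.7
ee_pos: [431.4, 93.2, 353.9]
orientation: [3.137, 0.166, -0.001]
ft_force: [0.8, -0.1, -1.2]
width: 45.5
grasp_force: 30.0
```

Run:
```python
from h import *
import pickle
w=snap('wrist');s=snap('scene');t=snap('top');go([430,95,350],-173.8)
pickle.dump((w,s,t,ctrl.get_obs()),open('m.pkl','wb'))
print('ring pred',proj(w,[568.5,108,140]))
b=cv2.resize(w['frame'][0:400,120:520],(800,800))[:600]
cv2.imwrite('pics/w3.png',b)
```

```text
ee [431.5  93.3 354.2] tool shift [-0.0013 -0.0019  0.0042] turn -0.0015 y az -83.9 toolz [-0. -0. -1.] w 45.5 F [ 1.1  0.1 -1.4] t 6.85 q6 1.65
ring pred [321.39618972  49.69033973]
```

View pics/w3.png

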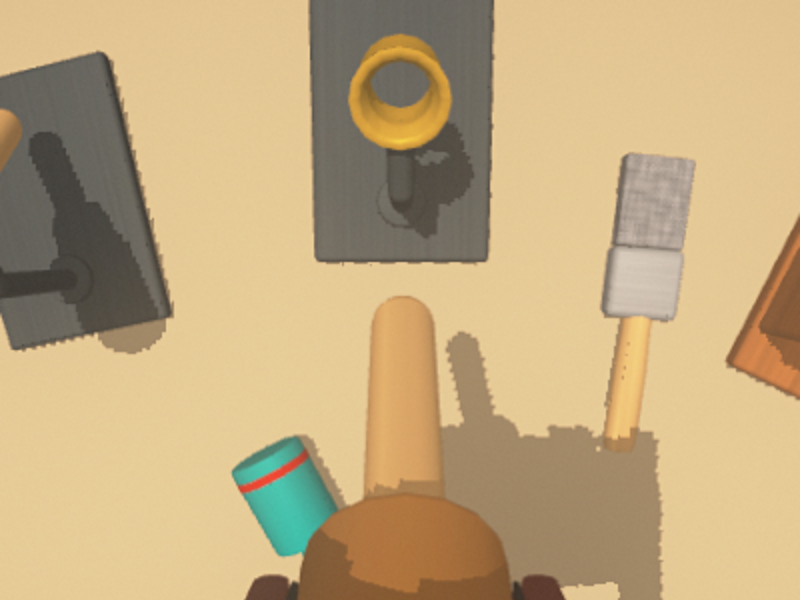

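The ring mouth is centred at full-image (320,49.5), against a prediction of (321.4,49.7). The plate edges are symmetric and the post sits at the same column, so the heading is right. The handle tip is at (321,148.5). Next I'll check the in-hand model and work out the insertion line.

```bash
cat >> h.py <<'E'
def plan(lean_deg,dx,dz,ring,az=-173.8):
    pass
E
python3 - <<'E'
from h import *
import pickle
from scipy.optimize import least_squares
w,s,t,o=pickle.load(open('m.pkl','rb'))
P=o['ee_pos'];a=np.radians(-173.9);h=np.array([np.cos(a),np.sin(a),0]);y=np.array([-h[1],h[0],0]);zz=np.array([0,0,1.])
ring=plane(w,320,49.5,140);print('ring wrist',ring,'top',plane(t,222.25,203,140),'scene',plane(s,404.25,225.5,140))
print('ring in lean frame rel TCP: along h',(ring-P)@h,'y',(ring-P)@y)
def model(L,da,dp):  # head centre = P + da*axis + dp*perp
    m=h*np.sin(L)+zz*np.cos(L);n=-h*np.cos(L)+zz*np.sin(L)
    C=P+da*m+dp*n;return C,m,n
def obs(p):
    C,m,n=model(*p);sc=C-130*m   # sphere centre
    top=proj(w,sc+10*-m)
    vs=[proj(w,sc+10*(np.cos(b)*-m+np.sin(b)*n))[1] for b in np.linspace(-2,2,41)]
    wd=abs(proj(w,sc+10*y)[0]-proj(w,sc-10*y)[0])
    rim=proj(w,C-30*m+23*n)[1]
    return np.array([min(vs),wd,rim])
ob=np.array([148.3,31.2,246.5])
f=lambda p:np.r_[(obs(p)-ob)/[1,1,1.5],(np.degrees(p[0])-25.8)/1.5,p[1]/4,p[2]/3]
r=least_squares(f,[.45,0,0]);print(obs([.45,0,0]),'fit',np.degrees(r.x[0]),r.x[1:],obs(r.x))
C,m,n=model(*r.x);tip=C-140*m
print('tip wrist ',proj(w,tip),'seen x 321; scene pred',proj(s,tip),'tip-P',(tip-P)@h,(tip-P)@zz,'y from px',(plane(w,321,160,tip[2])-P)@y, 'head y',(plane(w,322,246,C[2]-26)-P)@y)
E
```

```text
ring wrist [568.52642536 109.1370966  140.        ] top [567.72620615 107.37432613 140.        ] scene [571.442995   109.07286974 140.        ]
ring in lean frame rel TCP: along h -137.93986971677427 y -1.202343017024919
[144.04906566  32.09093286 237.77197251] fit 26.101628508195795 [ 2.30780802 -2.46875066] [148.4113598   32.16877098 246.06267971]
tip wrist  [321.27998987 156.59010384] seen x 321; scene pred [388.37734637 175.05167501] tip-P -58.3627278332306 -124.73582670272128 y from px -0.18165883308535977 head y 0.5434845684675752
```

The in-hand model fits: lean 26.1°, with the tip 58 mm ahead of the TCP and 125 mm below it. I'll bring the tip to about 15 mm above the ring's mouth, on the insertion line.

{"api": "arm_command", "payload": {
  "series": [
    {"linear":[0.02,-0.001,0.014],"turn":0},
    {"linear":[0.02,0,0.02],"turn":0},
    {"linear":[0.02,0,0.02],"turn":0},
    {"linear":[0.0125,0,0.02],"turn":0},
    {"linear":[0,0,0],"turn":0},
    {"linear":[0,0,0],"turn":0},
    {"linear":[0,0,0],"turn":0}
  ]
}}

```text
t: 7.55
ee_pos: [503.4, 102.1, 281.2]
orientation: [-3.137, -0.169, -0.002]
ft_force: [0.4, 0.4, -1.3]
width: 45.8
grasp_force: 30.0
```

Run:
```python
from h import *
w=snap('wrist');s=snap('scene');go([504,101,280],-173.8)
P=ctrl.get_obs()['ee_pos'];a=np.radians(-173.9);h=np.array([np.cos(a),np.sin(a),0]);tip=P-58.4*h-[0,0,124.7]
ring=np.array([568.5,109,140]);print('tip',tip,'rel h',(tip-ring)@h,'z',tip[2]-140)
print('w tip',proj(w,tip),'ring',proj(w,ring)); print('s tip',proj(s,tip),'ring',proj(s,ring))
u,v=proj(s,ring).astype(int)
A=cv2.resize(s['frame'][v-60:v+30,u-60:u+30],(400,400),interpolation=cv2.INTER_CUBIC)
u2,v2=proj(w,ring).astype(int)
B=cv2.resize(w['frame'][max(v2-80,0):max(v2-80,0)+200,u2-100:u2+100],(400,400),interpolation=cv2.INTER_CUBIC)
print('orgs',u-60,v-60,u2-100,max(v2-80,0))
cv2.imwrite('pics/p4.png',np.hstack([A,B]))
```

```text
ee [503.5 102.2 281.5] tool shift [0.0003 0.0012 0.0015] turn -0.0005 y az -83.8 toolz [ 0.002  0.    -1.   ] w 45.6 F [-0.2 -0.4 -0.2] t 7.65 q6 1.64
tip [561.61739185 108.37138112 156.78567999] rel h 6.9104380373342 z 16.785679993202052
w tip [321.49480696 156.88082023] ring [321.7217871  144.79403015]
s tip [402.85799434 217.71450727] ring [403.63284839 224.61774307]
orgs 343 164 221 64
```

View pics/p4.png

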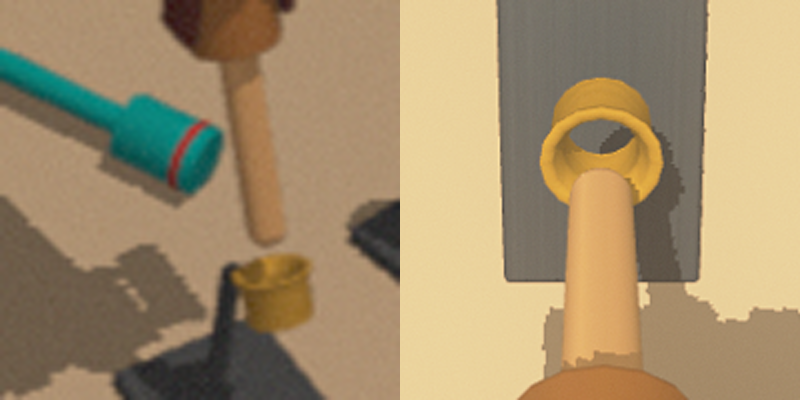

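The scene view has the tip at (403,219), just above the mouth at (404.5,224.3). The wrist view has the tip column at 322, level with the ring mouth at (321.7,143), which sits about 1 mm further ahead than assumed. I'll insert along the handle's axis.

{"api": "arm_command", "payload": {
  "series": [
    {"linear":[0.0054,0,0.009],"turn":0},
    {"linear":[0.0044,0,0.009],"turn":0},
    {"linear":[0.0044,0,0.009],"turn":0},
    {"linear":[0.0044,0,0.009],"turn":0},
    {"linear":[0.0044,0,0.009],"turn":0},
    {"linear":[0,0,0],"turn":0}
  ]
}}

```text
t: 8.25
ee_pos: [526.1, 104.5, 233.5]
orientation: [3.137, 0.169, -0.004]
ft_force: [0.2, 0.9, -1.2]
width: 45.4
grasp_force: 30.0
```

{"api": "arm_command", "payload": {
  "series": [
    {"linear":[0.0044,0,0.009],"turn":0},
    {"linear":[0.0044,0,0.009],"turn":0},
    {"linear":[0.0044,0,0.009],"turn":0},
    {"linear":[0.0044,0,0.009],"turn":0},
    {"linear":[0.0044,0,0.009],"turn":0},
    {"linear":[0.0044,0,0.009],"turn":0},
    {"linear":[0,0,0],"turn":0}
  ]
}}

```text
t: 8.95
ee_pos: [552.4, 107.4, 179.8]
orientation: [3.137, 0.169, -0.003]
ft_force: [0.2, 1.0, -1.0]
width: 45.9
grasp_force: 30.0
```

{"api": "arm_command", "payload": {
  "series": [
    {"linear":[0.0022,0,0.0045],"turn":0},
    {"linear":[0.0022,0,0.0045],"turn":0},
    {"linear":[0.0009,0,0.0018],"turn":0},
    {"linear":[0,0,0],"turn":0},
    {"linear":[0,0,0],"turn":0}
  ]
}}

```text
t: 9.45
ee_pos: [557.8, 108.2, 170.9]
orientation: [-3.137, -0.169, -0.0]
ft_force: [-3.0, 1.4, 3.4]
width: 45.6
grasp_force: 30.0
```

{"api": "arm_command", "payload": {
  "series": [
    {"linear":[0.0009,0,0.0018],"turn":0},
    {"linear":[0,0,0],"turn":0},
    {"linear":[0,0,0],"turn":0}
  ]
}}

```text
t: 9.75
ee_pos: [558.4, 108.3, 169.6]
orientation: [-3.137, -0.169, 0.001]
ft_force: [-5.7, 0.2, 10.0]
width: 45.2
grasp_force: 30.0
```

Run:
```python
from h import *
w=snap('wrist');s=snap('scene');go([504,101,280],-173.8)
P=ctrl.get_obs()['ee_pos'];a=np.radians(-173.9);h=np.array([np.cos(a),np.sin(a),0]);tip=P-58.4*h-[0,0,124.7];L=np.radians(26.1)
sh=tip+110*(h*np.sin(L)+[0,0,np.cos(L)]);ring=np.array([569.5,109,140]);print('sh rel h',(sh-ring)@h,'z',sh[2]-140,'along axis',(sh-ring)@(h*.5+[0,0,.866]))
u,v=proj(s,ring).astype(int)
A=cv2.resize(s['frame'][v-40:v+40,u-40:u+40],(400,400),interpolation=cv2.INTER_CUBIC)
u2,v2=proj(w,ring).astype(int)
B=cv2.resize(w['frame'][v2-100:v2+100,u2-100:u2+100],(400,400),interpolation=cv2.INTER_CUBIC)
cv2.imwrite('pics/p5.png',np.hstack([A,B]))
```

```text
ee [558.4 108.3 169.6] tool shift [-0.0549  0.0013 -0.1103] turn -0.0004 y az -83.8 toolz [-0.  0. -1.] w 45.3 F [-6.1 -0.1 10.6] t 9.85 q6 1.63
sh rel h 1.1335687185260397 z 3.7328225629409815 along axis 3.7994086987699096
```

View pics/p5.png

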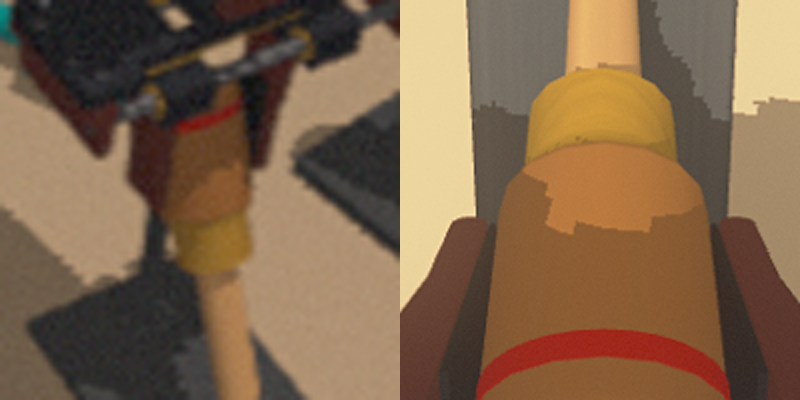

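The shoulder has met the far rim: the force of about (−6,0,10) N points along the ring's axis. The views show the head sitting on the collar with the handle through it. I'll press a little more to flatten the fit, then release and withdraw straight up.

{"api": "arm_command", "payload": {
  "series": [
    {"linear":[0.0006,0,0.001],"turn":0},
    {"linear":[0.0006,0,0.001],"turn":0},
    {"linear":[0,0,0],"turn":0}
  ]
}}

```text
t: 10.15
ee_pos: [559.4, 108.4, 168.0]
orientation: [-3.137, -0.169, 0.001]
ft_force: [-8.3, -0.0, 14.2]
width: 45.7
grasp_force: 30.0
```

{"api": "arm_command", "payload": {
  "series": [
    {"linear":[0,0,0],"turn":0},
    {"linear":[0,0,0],"turn":0},
    {"linear":[0,0,0],"turn":0},
    {"linear":[0,0,0],"turn":0},
    {"linear":[0,0,0],"turn":0},
    {"linear":[0,0,0],"turn":0},
    {"linear":[0,0,0],"turn":0},
    {"linear":[0,0,0],"turn":0}
  ],
  "jaw": 0.9
}}

```text
t: 10.95
ee_pos: [560.0, 108.3, 166.6]
orientation: [-3.137, -0.169, 0.0]
ft_force: [0.1, 0.2, 0.0]
width: 83.1
grasp_force: 0.0
```

{"api": "arm_command", "payload": {
  "series": [
    {"linear":[0,0,-0.01],"turn":0},
    {"linear":[0,0,-0.02],"turn":0},
    {"linear":[0,0,-0.03],"turn":0},
    {"linear":[0,0,-0.03],"turn":0},
    {"linear":[0,0,-0.03],"turn":0},
    {"linear":[0,0,-0.03],"turn":0},
    {"linear":[-0.03,0,0],"turn":0},
    {"linear":[-0.04,0,0],"turn":0},
    {"linear":[-0.03,0,0],"turn":0},
    {"linear":[0,0,0],"turn":0}
  ]
}}

```text
t: 11.95
ee_pos: [457.3, 97.1, 317.3]
orientation: [3.137, 0.17, -0.001]
ft_force: [-0.3, 0.8, -0.3]
width: 83.5
grasp_force: 0.0
```

Run:
```python
from h import *
w=snap('wrist');s=snap('scene');go([504,101,280],-173.8)
ring=np.array([569.5,109,140]);a=np.radians(-173.9);ax=np.array([np.cos(a)*.5,np.sin(a)*.5,.866])
u,v=proj(s,ring).astype(int)
A=cv2.resize(s['frame'][v-50:v+30,u-40:u+40],(400,400),interpolation=cv2.INTER_CUBIC)
u2,v2=proj(w,ring).astype(int);u0=max(u2-120,0);v0=max(v2-120,0)
B=cv2.resize(w['frame'][v0:v0+240,u0:u0+240],(400,400),interpolation=cv2.INTER_CUBIC)
for d in (60,0,-110):
    p=ring+d*ax;print(d,(proj(s,p)-[u-40,v-50])*5,(proj(w,p)-[u0,v0])*400/240+[400,0])
cv2.imwrite('pics/p6.png',np.hstack([A,B]))
```

```text
ee [460.9  97.6 317.8] tool shift [0.0432 0.0012 0.0379] turn -0.0003 y az -83.8 toolz [ 0.002  0.    -1.   ] w 83.5 F [-0.7  0.8 -0.4] t 12.05 q6 1.65
60 [180.86072944 133.9028418 ] [601.19781571 195.52335853]
0 [204.16321335 254.6006504 ] [601.52094507 128.04530431]
-110 [244.49290142 463.06328552] [601.92170817  45.36177746]
```

View pics/p6.png

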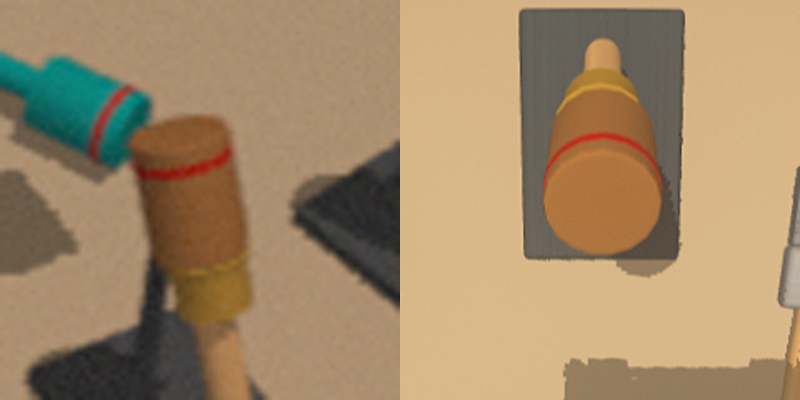

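Both views show the mallet seated flat on the collar. The head-top centre is at crop (181,131) in the scene view and (603,200) in the wrist view, against predictions of (181,134) and (601,196). The handle is through the ring and the gripper is clear, so I'm handing in.

```bash
python3 -c "
from workcell import ctrl
print(ctrl.close_job())"
```

```text
the job is handed in; nothing more can be done
None
```

The red-banded mallet hangs seated in the formerly empty ring, released with the gripper clear, and the job is handed in at about 12 s; no verdict came back, and I didn't re-measure the other mallet, mug, dish or brush, though nothing suggested contact with them.

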